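# Fit a worm-drive band clamp on the capped purge stub

## Task

Take the steel band clamp from its black parking stand without dropping it, and slide it along the orange capped stub of the purge manifold until the band is against the steel flange, with its outer foot (beside the blue thumb key) over the rest pin and the key upright. Only then turn the thumb key clockwise until the band is snug round the stub, and let go. Leave the other things on the table where they are.

Things in the scene. Friction and masses are not known exactly. Their poses are not given: they have to be found in the camera images.
- clamp: Bright steel worm-drive band clamp, 105 g: upper arch with screw housing, lower arch clamp_jaw, blue thumb key. Band 16 mm wide (along x, the direction it slides onto the stub), 2.5 mm thick, opening 41 mm wide. Origin: mid-width, in the opening, 16 mm below the crown's inside, on the stub's axis when the crown rests on the stub. z up; top of crown z = 18.5 mm; screw at y = -35 mm.
- clamp_jaw: Lower arch of the clamp, same axes and, at screw 0, same origin. It rises 2.5 mm (clamp z) per rad of screw. At screw 0 the opening reaches 24 mm below the clamp's origin and its lowest outside point is 26.5 mm below it. At the start the clamp's x, y, z axes are the stand's; lift it straight up 10 mm or more to free it.
- key (a point): Centre of the blue thumb key: upright plate 30 mm (x) by 8 mm (y, the width to pinch) by 28 mm high (z), 44 mm above the clamp's origin on the screw axis (clamp x = 0, y = -35 mm). At screw 0 its x is the clamp's x. Its underside is 11 mm above the band's top. Pinched here the clamp can be carried: screw friction (0.08 N m) keeps it from swivelling.
- outer_foot (a point): Middle of the underside of the clamp's outer foot (16 mm along x, 12 mm along y), at clamp y = -50, z = -4 mm; axes as the clamp's. A second foot, y = 22 to 38 mm on the other side of the band, has its underside at the same height.
- clamp_screw (a joint): Screw angle, rad. 0 = band wide open; grows as the key is turned clockwise seen from above. Starts between 0.3 and 1.0. The band grips the stub from about 3.2 and is snug from about 3.6 to the thread's end at 4.4. It gets steadily stiffer from 3.2 on (0.08 to 0.15 N m) and stops dead at 4.4: forcing it there twists the clamp. The screw stays where it is left when the key is let go.
- manifold: Aluminium purge manifold fixed to the table, body 75 mm wide. Origin on the table below the stub's axis. The stub is level, axis 75 mm up, pointing along -x; the band slides on along +x. Steel flange from y = -72 to 48 mm, front face at x = -10 mm, top 90 mm up: nothing on the manifold is higher. Turning the key presses the band's far side on the flange.
- stub_seat (a point): Point on the stub's axis 8 mm before the flange face: the clamp's origin lies here when the band is flush against the flange. Axes as the manifold's (+x into the flange, z up). Around it the hard orange cap over the barbed brass stub is 32 mm in diameter.
- stub_end (a point): Tip of the orange cap's rounded nose on the stub's axis, 58 mm before stub_seat along -x; axes as the manifold's. The nose tapers over the last 13 mm; low barb ridges, 34 mm in diameter, lie 13 to 40 mm behind the tip.
- rest_pin (a point): Free end of the steel rest pin, on its axis: 10 mm thick, 24 mm long, parallel to the stub at manifold y = -52 mm, its top 71 mm above the table. The clamp's outer foot rests on it when the crown rests on the stub. Axes as the manifold's.
- stand: Black parking stand, fixed: plate 80 x 120 mm with two posts 56 mm high carrying the clamp's feet at y = -52 and 34 mm, each with a lip 7 mm high on both x sides. Origin on the table below the clamp's origin.
- sample_dish: Glass dish, 64 mm across, 14 mm high; bystander, origin under its centre.
- driver: Screwdriver, 150 mm; bystander, origin under its middle.
- solvent: Solvent bottle, 56 mm across, 130 mm high; bystander, origin under its centre.
- blank_flange: Steel blank flange, 54 mm across, 10 mm high; bystander, origin under its centre.
- chip_tray: Black divided tray 90 x 120 x 22 mm; bystander, origin under its centre.
- splitter: Aluminium signal splitter box 50 x 35 x 18 mm with brass connectors; bystander, origin under its centre.
- spanner: Steel spanner, 130 mm; bystander, origin under its middle.
Mind the look-alikes: they are no part of the job. Of the things that look like the clamp, the smallest one is meant.

How it is judged:
By the outcome, as a careful person would: the job done as asked, in the order asked, and still so for the second after the job is handed in, with the robot touching nothing.
It also fails if it takes over 66 s, if anything falls off the work surface, if the arm or the gripper's body presses on something with over 40 N, if the wrist force passes 120 N, or if a joint passes its speed limit or range.

## Robot

A 6-joint arm with a two-finger parallel gripper is mounted at the origin on the work surface. World frame = base frame: x ahead of the robot, y to its left, z up, the work surface at z = 0. Lengths are in m, angles in degrees, forces in N, time in s.
With the tool pointing down it reaches from about 0.375 to 0.925 m from the base axis. Payload 5.7 kg.
Tool frame: the origin (TCP) lies midway between the tips of the shut fingers; the grasp point (between the pads) lies 19 mm behind it; z points along the fingers, y is the line along which they close (so a half turn about z gives the same grasp; the last joint's range is limited). The gripper opens to 85 mm and grips with 20 to 120 N. Pads are 22 mm wide; open, the fingers measure 114 mm over their backs; the gripper's body (76 mm by 85 mm) begins 54 mm behind the grasp point. The pads swing forward as they close: fully open they stand 13 mm farther back than shut.
Start: joints at [64.681, 20.558, 86.54, -0, 72.909, -6.595], TCP at [0.193, 0.568, 0.231] pointing down, gripper open.
Joint ranges: [-170.27, 170.27], [-57.76, 135], [12.27, 136.19], [-55.21, 235.2], [11.17, 155.16], [-170.74, 170.74]. Speed limits (degrees/s): [136.94, 136.94, 180, 180, 180, 180].

## Interface

Orientations are given as a 3x3 rotation matrix whose columns are the frame's x, y, z axes.
In Python, from workcell import r gives the robot as it stands.
- The arm moves only by the tool arm_command, never from a script. Its argument "steps" is a list of rows, each a list of 5 numbers: the shift along the tool's x, y, z in units of 25 mm (1.0 is 25 mm), then the turn about the tool's z in units of 8 degrees (1.0 is 8 degrees), then the finger opening in mm, from 0 to 85.4. In form: [[dx, dy, dz, twist, jaw], ...]. A call has exactly 5 rows; each row shifts and turns the commanded pose from where the row before left it, along the tool's axes as they then stand; what a row does not reach is not made up. A row lasts 1/10 s, in which the tool goes at most 50 mm and 8.59 degrees, less where a joint would pass 70% of its speed; a pose out of reach is approached as far as the arm can. A call is refused whole if a number of a shift passes 1 or a number of a turn 1, either way. A call with a gripper value outside its range is refused whole. The fingers move at their own pace and stop on an object; "squeeze" is the grip in N (left out, the last holds). Time passes only in rows, so rows that do not move let the fingers close, or fill a call up. It gives the time, the measured TCP pose, the force, the opening and the grip force at its end, in the units of the state.
- r.state(): the state, without advancing time (a new reading comes with each control period).
- r.get_image(name): name is "side" or "top"; returns the picture (480x640x3 uint8, red, green, blue); there is no depth.
- r.camera_params(name): a dict with "mtx" (3x3 intrinsics, pixels), "R" (3x3) and "t" (3): a world point X has camera coordinates R X + t. Camera axes: x right, y down, z forward; pixel columns grow to the right and rows downward; lengths in m; the calibration is good to about 2 mm. A picture is of the moment at which its call begins. camera_params takes no time and is no camera call.
- r.hand_in(): hands the job in; it is judged then, once.
Trained networks look in the newest picture that a camera, given by its name, has taken for a name from the list of things; names that differ only in an ending like _2 or _b are one class to them, and where a whole thing is asked for, a point or a joint stands for the part that bears it (a point fixed in the world has none). Each returns a list of dicts, best first, with "score" (0 to 1); they miss things now and then, are a little off and sometimes report something else, mostly with a low value. They report only what shows in the picture. A call takes as long as a camera call. They do not tell look-alikes from the thing itself.
- r.look_for(query, camera): "centre" ([x, y, z] in m, in the coordinates of the camera as it stood for that picture, good to about 4 mm: the middle of the surface that is visible of it).
- r.regions_of(query, camera): "region" (480x640 bool, what is visible of it).
- r.place_of(query, camera): "centre" ([x, y, z] in m, in the coordinates of the camera as it stood for that picture, good to about 4 mm: a listed point, or the origin of a listed thing).
The state is a dict: "clock": time; "joint_positions": joint angles; "qd": joint speeds; "effort": joint torques, N m; "tool_pos": TCP position; "orientation": TCP orientation; "ft_force": force on the tool from outside, world axes, zero at the start; "torque": the same for the moment, N m; "opening": finger opening in m; "grasp_force": force on a finger pad.
Only numpy, scipy, OpenCV 4.12 (cv2) and the standard library are available. Lean on these libraries where they do the work, as an engineer would, in place of code of your own. Each camera call takes 0.05 s, during which the arm holds its last target. There are 200 camera calls.

## Working session

There is one attempt and no reset: what is moved stays moved. The work goes in short steps, Python scripts to look and compute and a tool call to move; the robot and the scene stay as the last step left them, time stands still between calls to the robot, and variables do not carry over. Pictures are saved under pics/ and viewed, at most 12 in all, crops included, and the job is handed in when it is done.

Besides the shell and the picture viewer there is one more tool, called as name(argument=value, ...), one argument or row to a line, values as JSON. arm_command: Moves the arm, as the interface text tells. Its arguments: {"type":"object","properties":{"steps":{"type":"array","items":{"type":"array","items":{"type":"number"}}},"squeeze":{"type":"number"}},"required":["steps"]}

```bash
mkdir -p pics
cat > h.py <<'E'
import numpy as np, cv2
from workcell import r
def w(c,cam):
    p=r.camera_params(cam); return np.array(p["R"]).T@(np.array(c)-np.array(p["t"]).ravel())
def px(X,cam):
    p=r.camera_params(cam); c=np.array(p["R"])@np.array(X)+np.array(p["t"]).ravel(); q=np.array(p["mtx"])@c; return q[:2]/q[2]
def save(cam,name):
    im=r.get_image(cam); cv2.imwrite(f"pics/{name}.png",im[:,:,::-1]); return im
def show(f,q,cam,n=4):
    for d in f(q,cam)[:n]:
        X=w(d["centre"],cam); print(cam,f.__name__,q,round(d["score"],2),np.round(X,4),np.round(px(X,cam)))
E
python3 - <<'E'
from h import *
for c in("side","top"):
    save(c,c+"0")
    for q in("clamp","key","outer_foot","manifold","stub_seat","stub_end","rest_pin","stand"): show(r.place_of,q,c)
print(r.state()["clock"],r.state()["orientation"])
E
```

```text
side call clamp 0.65 [ 0.4684 -0.2472  0.0623] [305. 295.]
side call clamp 0.61 [ 0.3507 -0.3726  0.0403] [254. 353.]
side call clamp 0.57 [ 0.5369 -0.4037  0.0342] [354. 353.]
side call key 0.93 [ 0.5601 -0.3731  0.0943] [362. 317.]
side call key 0.89 [ 0.3126 -0.341   0.0898] [231. 325.]
side call key 0.68 [ 0.499  -0.2354  0.1042] [318. 274.]
side call outer_foot 0.81 [ 0.5772 -0.3563  0.0285] [368. 335.]
side call outer_foot 0.74 [ 0.3009 -0.3281  0.0273] [228. 345.]
side call outer_foot 0.63 [ 0.519  -0.2326  0.0554] [328. 291.]
side call outer_foot 0.22 [ 0.4692 -0.2451  0.0629] [306. 295.]
side call manifold 0.76 [0.5467 0.2263 0.0017] [308. 211.]
side call manifold 0.38 [ 0.4697 -0.2434  0.0627] [306. 294.]
side call stub_seat 0.86 [0.5534 0.2071 0.0771] [310. 191.]
side call stub_seat 0.4 [0.5697 0.1532 0.0771] [319. 199.]
side call stub_end 0.87 [0.5673 0.1529 0.0734] [318. 200.]
side call rest_pin 0.88 [0.6038 0.2097 0.067 ] [327. 192.]
side call stand 0.78 [ 0.4636 -0.2415 -0.0021] [304. 317.]
side call stand 0.54 [ 0.3629 -0.2148 -0.002 ] [257. 315.]
top call clamp 0.96 
[... 375 characters left out ...]
64.]
top call outer_foot 0.67 [ 0.3654 -0.2159  0.0039] [391. 329.]
top call outer_foot 0.64 [ 0.3027 -0.3253  0.0279] [440. 360.]
top call outer_foot 0.61 [ 0.5175 -0.2379  0.0585] [408. 261.]
top call manifold 0.61 [0.5489 0.2295 0.001 ] [213. 237.]
top call manifold 0.43 [0.5676 0.1524 0.0722] [241. 225.]
top call stub_seat 0.62 [0.5548 0.2129 0.0747] [214. 228.]
top call stub_end 0.68 [0.5662 0.1503 0.0709] [242. 226.]
top call rest_pin 0.59 [0.6071 0.2048 0.0649] [221. 207.]
top call stand 0.62 [ 0.4652 -0.2459 -0.0011] [406. 288.]
0.9 [[-9.47055336e-01  3.21070381e-01 -3.82799868e-05]
 [ 3.21070383e-01  9.47055333e-01 -7.01054489e-05]
 [ 1.37444825e-05 -7.86843094e-05 -9.99999997e-01]]
```

Run:
```python
import cv2
a=cv2.imread("pics/side0.png")[240:400,190:400]; cv2.imwrite("pics/c1.png",cv2.resize(a,None,fx=3.6,fy=3.6,interpolation=cv2.INTER_CUBIC))
```

```text
(no output)
```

View pics/top0.png

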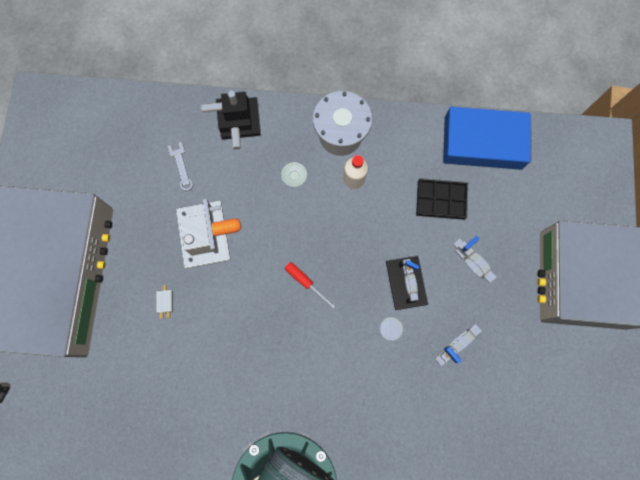

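View pics/side0.png

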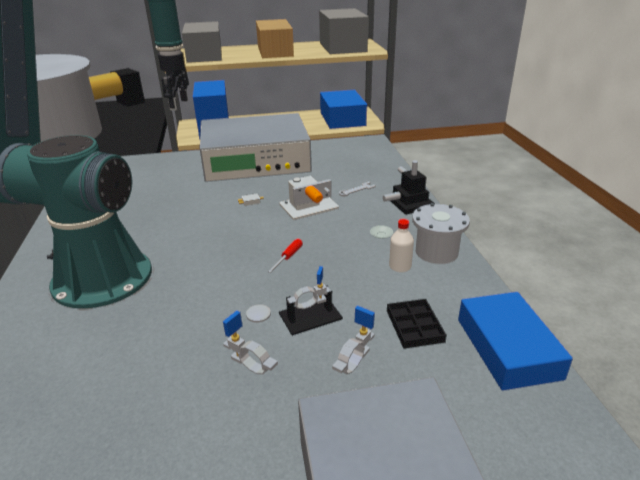

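View pics/c1.png

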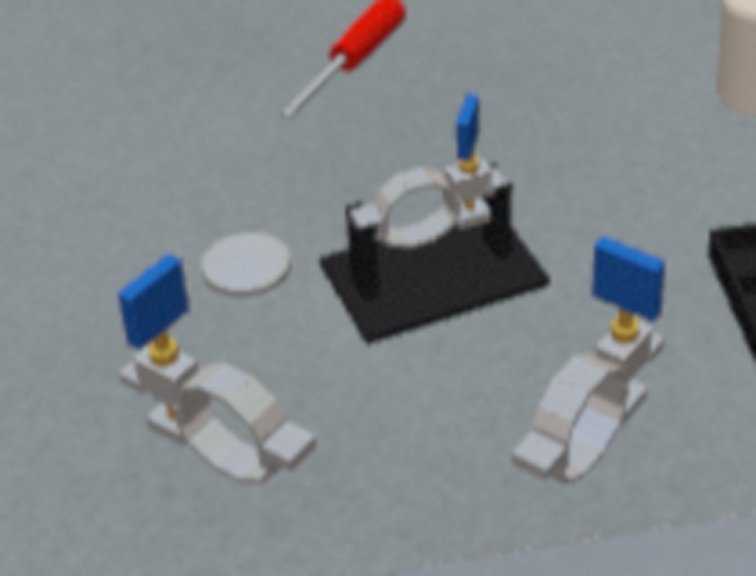

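The picture shows three look-alikes: the clamp on the black stand (side 305,295 / top 410,282), one at side (254,353) and one at side (354,353). The one on the stand is clearly the smallest, and the crop confirms that it is the one in the black stand. Next I refine the yaws.

Run:
```python
from h import *
import collections
acc=collections.defaultdict(list)
exp=dict(clamp=[.469,-.247,.06],key=[.501,-.238,.105],outer_foot=[.518,-.235,.056],stub_seat=[.554,.21,.075],stub_end=[.567,.152,.074],rest_pin=[.605,.207,.066],stand=[.465,-.244,0],manifold=[.548,.228,0])
ks={}
for i in range(3):
  for c in("side","top"):
    r.get_image(c)
    for q in exp:
      for d in r.place_of(q,c):
        X=w(d["centre"],c)
        if np.linalg.norm(X-exp[q])<.02: acc[q,c].append(np.r_[X,px(X,c)]); break
def tri(pp):
    A=[]
    for c,u in pp:
        p=r.camera_params(c); P=np.array(p["mtx"])@np.c_[p["R"],np.ravel(p["t"])]
        A+=[u[0]*P[2]-P[0],u[1]*P[2]-P[1]]
    v=np.linalg.svd(np.array(A)/np.linalg.norm(np.array(A),axis=1)[:,None])[2][-1]; return v[:3]/v[3]
for q in exp:
    m={c:np.mean(acc[q,c],0) for c in("side","top") if acc[q,c]}
    T=tri([(c,m[c][3:]) for c in m]) if len(m)==2 else None
    print(q,*[np.round(m[c][:3],4) for c in m],"tri",None if T is None else np.round(T,4), "sd",*[np.round(np.std(acc[q,c],0)[:3]*1e3,1) for c in m])
for c in("side","top"):
  for d in r.regions_of("key",c):
    m=d["region"]; ys,xs=np.nonzero(m); print(c,round(d["score"],2),xs.mean(),ys.mean(),m.sum())
print(r.state()["clock"], r.camera_params("top")["mtx"][0][0], [(-np.array(r.camera_params(c)["R"]).T@np.ravel(r.camera_params(c)["t"])).round(3) for c in ("side","top")])
for n,(x0,y0,x1,y1) in dict(side=(275,250,345,335),top=(375,240,445,320)).items():
    a=cv2.imread(f"pics/{n}0.png")[y0:y1,x0:x1]; b=cv2.resize(a,(380,440),interpolation=cv2.INTER_CUBIC)
    globals()[n]=b
cv2.imwrite("pics/c2.png",np.hstack([side,top]))
```

```text
clamp [ 0.4711 -0.2448  0.0617] [ 0.4686 -0.2477  0.0579] tri [ 0.4693 -0.2469  0.0632] sd [1.  1.1 1.4] [1.  0.2 2.6]
key [ 0.4995 -0.238   0.1034] [ 0.5016 -0.2393  0.1036] tri [ 0.5004 -0.2391  0.1043] sd [0.6 2.3 1.4] [1.4 1.5 1.6]
outer_foot [ 0.5184 -0.2323  0.0568] [ 0.5175 -0.2353  0.0563] tri [ 0.5175 -0.2349  0.0589] sd [0.9 2.6 1.4] [0.5 1.1 1. ]
stub_seat [0.5539 0.2077 0.0784] [0.555  0.211  0.0747] tri [0.5544 0.2105 0.077 ] sd [0.8 0.  0. ] [1.8 1.5 0.2]
stub_end [0.5687 0.1535 0.0747] [0.5666 0.1501 0.0723] tri [0.5669 0.1494 0.0766] sd [1.5 1.1 1.1] [0.5 1.2 1.8]
rest_pin [0.6071 0.2075 0.064 ] [0.6058 0.2069 0.0663] tri [0.6068 0.2073 0.064 ] sd [1.  1.5 1.9] [0.7 0.7 1.3]
stand [ 0.4668 -0.2445 -0.0028] [ 0.4667 -0.2461  0.0014] tri [ 0.4668 -0.2465 -0.001 ] sd [1.2 0.7 1.2] [2.  1.1 1.3]
manifold [0.5472 0.2264 0.0021] [ 0.549   0.2305 -0.0016] tri [5.482e-01 2.301e-01 1.000e-04] sd [0.3 1.  0.9] [2.2 0.9 0.6]
side 0.85 363.9537712895377 319.90997566909977 411
side 0.76 233.04197530864198 326.22222222222223 405
side 0.56 319.7265625 278.15625 128
top 0.71 355.4056603773585 171.66352201257862 636
top 0.46 452.0703125 354.0625 128
top 0.41 411.25274725274727 265.54945054945057 91
3.7 553.7646239227589 [array([ 0.365, -1.087,  0.733]), array([ 0.277, -0.049,  1.315])]
```

View pics/c2.png

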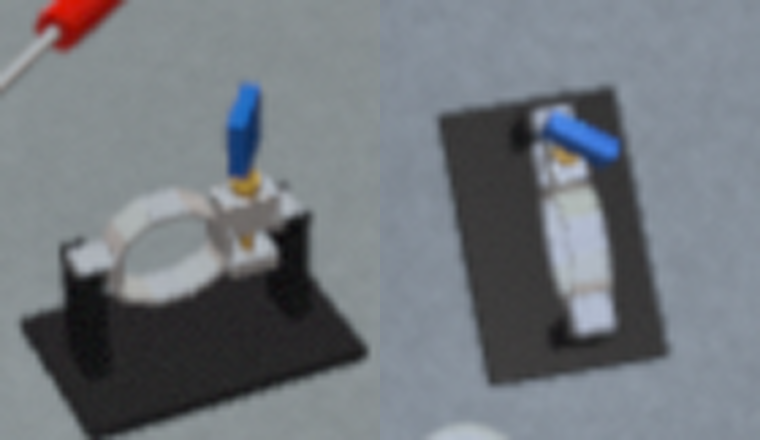

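The crop shows the stand clamp with its key turned clockwise (top view key from about (407,263) to (418,268)). Stand plate corners in the top crop are (440,115), (613,88), (667,352), (490,383). Now I fit the key box, the plate and the stub.

```bash
cat > fit.py <<'E'
from h import *
from scipy.optimize import differential_evolution as DE, minimize
S=4
def pts(X,cam):
    p=r.camera_params(cam); q=(np.array(p["R"])@X.T+np.array(p["t"]).reshape(3,1)); q=np.array(p["mtx"])@q; return (q[:2]/q[2]).T
def hullmask(P,roi):
    x0,y0,x1,y1=roi; m=np.zeros(((y1-y0)*S,(x1-x0)*S),np.uint8)
    h=cv2.convexHull(((P-[x0-.5,y0-.5])*S).astype(np.float32)).round().astype(np.int32); cv2.fillConvexPoly(m,h,1)
    return cv2.resize(m.astype(np.float32),(x1-x0,y1-y0),interpolation=cv2.INTER_AREA)
def soft(im,roi,f):
    x0,y0,x1,y1=roi; return f(im[y0:y1,x0:x1].astype(float))
def blue(a): return np.clip((a[...,2]-a[...,0]-25)/70,0,1)
def orange(a): return np.clip((a[...,0]-a[...,2]-30)/90,0,1)
def box(v,sx,sy,sz):
    g=np.array([[i,j,k] for i in(-1,1) for j in(-1,1) for k in(-1,1)])*[sx/2,sy/2,sz/2]
    c,s=np.cos(v[3]),np.sin(v[3]); return g@np.array([[c,s,0],[-s,c,0],[0,0,1]])+v[:3]
def cyl(v,L=.066):  # tip x,y,z,yaw(+x dir)
    d=np.array([np.cos(v[3]),np.sin(v[3]),0]); n=np.array([-d[1],d[0],0]); o=[]
    for s,R in((.001,.008),(.005,.0125),(.013,.016),(L,.016)):
        for t in np.linspace(0,2*np.pi,24,endpoint=False): o.append(v[:3]+s*d+R*(np.cos(t)*n+np.sin(t)*np.array([0,0,1])))
    return np.array(o)
def fit(model,bounds,masks,rois):
    f=lambda v:sum(np.abs(hullmask(pts(model(v),c),rois[c])-masks[c]).sum() for c in masks)
    q=DE(f,bounds,seed=0,popsize=12,maxiter=60,tol=1e-6,polish=False); return q.x,q.fun,[masks[c].sum() for c in masks]
E
python3 - <<'E'
from fit import *
im={c:cv2.imread(f"pics/{c}0.png")[:,:,::-1] for c in("side","top")}
rk=dict(side=(305,258,335,295),top=(395,252,430,278))
mk={c:soft(im[c],rk[c],blue) for c in rk}
x,f,n=fit(lambda v:box(v,.03,.008,.028),[(.485,.515),(-.255,-.225),(.09,.118),(1.57-1.6,1.57+1.0)],mk,rk); print("key",x[:3].round(4),np.degrees(x[3]),f,n)
rs=dict(side=(285,170,345,215),top=(200,205,255,250))
ms={c:soft(im[c],rs[c],orange) for c in rs}
for L in(.06,.066):
  x,f,n=fit(lambda v:cyl(v,L),[(.55,.585),(.135,.165),(.065,.085),(1.5,2.1)],ms,rs); print("stub",L,x[:3].round(4),np.degrees(x[3]),f,n,"seat",(x[:2]+.058*np.array([np.cos(x[3]),np.sin(x[3])])).round(4))
c=np.array([[440,115],[613,88],[667,352],[490,383]],float); c=(c-[380,0])*[70/380,80/440]+[375,240]-.5*(1-np.array([70/380,80/440]))
p=r.camera_params("top"); R=np.array(p["R"]);t=np.ravel(p["t"]);C=-R.T@t
W=[]
for u in c:
    d=R.T@np.linalg.inv(p["mtx"])@[*u,1]; W.append((C+d*(.006-C[2])/d[2])[:2])
W=np.array(W); print("plate",W.round(4),W.mean(0).round(4),"sides",np.linalg.norm(np.roll(W,-1,0)-W,axis=1).round(4))
for a,b in((2,1),(3,0),(1,0),(2,3)): e=W[b]-W[a]; print(np.degrees(np.arctan2(e[1],e[0])).round(1))
E
```

```text
Traceback (most recent call last):
  File "fit.py", line 24, in fit
    q=DE(f,bounds,seed=0,popsize=12,maxiter=60,tol=1e-6,polish=False); return q.x,q.fun,[masks[c].sum() for c in masks]
  File "fit.py", line 23, in <lambda>
    f=lambda v:sum(np.abs(hullmask(pts(model(v),c),rois[c])-masks[c]).sum() for c in masks)
               ~~~^^^^^^^^^^^^^^^^^^^^^^^^^^^^^^^^^^^^^^^^^^^^^^^^^^^^^^^^^^^^^^^^^^^^^^^^^
  File "fit.py", line 23, in <genexpr>
    f=lambda v:sum(np.abs(hullmask(pts(model(v),c),rois[c])-masks[c]).sum() for c in masks)
                                   ~~~^^^^^^^^^^^^
  File "fit.py", line 5, in pts
    p=r.camera_params(cam); q=(np.array(p["R"])@X.T+np.array(p["t"]).reshape(3,1)); q=np.array(p["mtx"])@q; return (q[:2]/q[2]).T
ValueError: time passes only in moves, steps and waits
```

```bash
sed -i 's/^S=4/S=4\nCP={c:r.camera_params(c) for c in("side","top")}/; s/^    p=r.camera_params(cam); q=(/    p=CP[cam]; q=(/' fit.py
python3 - <<'E'
from fit import *
im={c:cv2.imread(f"pics/{c}0.png")[:,:,::-1] for c in("side","top")}
rk=dict(side=(305,258,335,295),top=(395,252,430,278))
mk={c:soft(im[c],rk[c],blue) for c in rk}
x,f,n=fit(lambda v:box(v,.03,.008,.028),[(.485,.515),(-.255,-.225),(.09,.118),(1.57-1.6,1.57+1.0)],mk,rk); print("key",x[:3].round(4),np.degrees(x[3]),f,n)
rs=dict(side=(285,170,345,215),top=(200,205,255,250))
ms={c:soft(im[c],rs[c],orange) for c in rs}
for L in(.06,.066):
  x,f,n=fit(lambda v:cyl(v,L),[(.55,.585),(.135,.165),(.065,.085),(1.5,2.1)],ms,rs); print("stub",L,x[:3].round(4),np.degrees(x[3]),f,n,"seat",(x[:2]+.058*np.array([np.cos(x[3]),np.sin(x[3])])).round(4))
c=np.array([[440,115],[613,88],[667,352],[490,383]],float); c=(c-[380,0])*[70/380,80/440]+[375,240]-.5*(1-np.array([70/380,80/440]))
p=CP["top"]; R=np.array(p["R"]);t=np.ravel(p["t"]);C=-R.T@t
W=[]
for u in c:
    d=R.T@np.linalg.inv(p["mtx"])@[*u,1]; W.append((C+d*(.006-C[2])/d[2])[:2])
W=np.array(W); print("plate",W.round(4),W.mean(0).round(4),"sides",np.linalg.norm(np.roll(W,-1,0)-W,axis=1).round(4))
for a,b in((2,1),(3,0),(1,0),(2,3)): e=W[b]-W[a]; print(np.degrees(np.arctan2(e[1],e[0])).round(1))
E
```

```text
key [ 0.5014 -0.2385  0.1083] 72.73429065986151 49.56428571428572 [np.float64(72.6), np.float64(73.5)]
stub 0.06 [0.5688 0.1568 0.0772] 106.41206119313424 42.09305555555555 [np.float64(200.64444444444445), np.float64(367.1777777777778)] seat [0.5524 0.2124]
stub 0.066 [0.5686 0.1529 0.0777] 104.5464405923602 43.82777777777778 [np.float64(200.64444444444445), np.float64(367.1777777777778)] seat [0.554 0.209]
plate [[ 0.5253 -0.1926]
 [ 0.5438 -0.2683]
 [ 0.4307 -0.2969]
 [ 0.4109 -0.221 ]] [ 0.4777 -0.2447] sides [0.0778 0.1166 0.0784 0.1178]
14.2
13.9
103.8
104.6
```

```bash
cat >> fit.py <<'E'
def fit2(model,bounds,masks,rois):
    k=len(bounds)
    f=lambda v:sum(np.abs(hullmask(pts(model(v),c)+v[k+2*i:k+2*i+2],rois[c])-masks[c]).sum() for i,c in enumerate(masks))
    q=DE(f,list(bounds)+[(-1.,1.)]*(2*len(masks)),seed=1,popsize=10,maxiter=90,tol=1e-6,polish=False); return q.x,q.fun
E
python3 - <<'E'
from fit import *
im={c:cv2.imread(f"pics/{c}0.png")[:,:,::-1] for c in("side","top")}
rk=dict(side=(305,258,335,295),top=(395,252,430,278))
print(blue(im["top"][256:274,402:424].astype(float)).round(1)[::2].tolist())
for T in((15,30),(25,70),(40,80)):
  bl=lambda a:np.clip((a[...,2]-a[...,0]-T[0])/T[1],0,1)
  mk={c:soft(im[c],rk[c],bl) for c in rk}
  for sub in(("side","top"),("top",),("side",)):
    x,f=fit2(lambda v:box([v[0],v[1],.104,v[2]],.03,.008,.028),[(.495,.509),(-.246,-.231),(0,2.2)],{c:mk[c] for c in sub},rk); print(T,sub,x.round(4),np.degrees(x[2]).round(1),round(f,1),[round(mk[c].sum()) for c in sub])
rs=dict(side=(285,170,345,215),top=(200,205,255,250))
ms={c:soft(im[c],rs[c],orange) for c in rs}
x,f=fit2(lambda v:cyl([v[0],v[1],.075,v[2]],.066),[(.555,.58),(.14,.165),(1.6,2.0)],ms,rs); print("stub",x.round(4),np.degrees(x[2]).round(1),f)
E
```

```text
[[0.0, 0.0, 0.0, 0.0, 0.0, 0.0, 0.0, 0.0, 0.0, 0.0, 0.0, 0.0, 0.0, 0.0, 0.0, 0.0, 0.0, 0.0, 0.0, 0.0, 0.0, 0.0], [0.0, 0.0, 0.0, 0.0, 0.0, 0.0, 0.0, 0.0, 0.0, 0.0, 0.0, 0.0, 0.0, 0.0, 0.0, 0.0, 0.0, 0.0, 0.0, 0.0, 0.0, 0.0], [0.0, 0.0, 0.0, 0.1, 0.5, 1.0, 0.7, 0.3, 0.0, 0.0, 0.0, 0.0, 0.0, 0.0, 0.0, 0.0, 0.0, 0.0, 0.0, 0.0, 0.0, 0.0], [0.0, 0.0, 0.0, 0.4, 1.0, 1.0, 1.0, 1.0, 1.0, 1.0, 1.0, 0.4, 0.0, 0.0, 0.0, 0.0, 0.0, 0.0, 0.0, 0.0, 0.0, 0.0], [0.0, 0.0, 0.1, 0.5, 0.7, 1.0, 1.0, 1.0, 1.0, 1.0, 1.0, 1.0, 1.0, 1.0, 1.0, 0.4, 0.0, 0.0, 0.0, 0.0, 0.0, 0.0], [0.0, 0.0, 0.0, 0.0, 0.0, 0.0, 0.0, 0.5, 0.7, 1.0, 1.0, 1.0, 1.0, 1.0, 1.0, 1.0, 1.0, 0.3, 0.0, 0.0, 0.0, 0.0], [0.0, 0.0, 0.0, 0.0, 0.0, 0.0, 0.0, 0.0, 0.0, 0.0, 0.3, 0.6, 0.7, 0.9, 1.0, 1.0, 0.8, 0.0, 0.0, 0.0, 0.0, 0.0], [0.0, 0.0, 0.0, 0.0, 0.0, 0.0, 0.0, 0.0, 0.0, 0.0, 0.0, 0.0, 0.0, 0.1, 0.0, 0.0, 0.0, 0.0, 0.0, 0.0, 0.0, 0.0], [0.0, 0.0, 0.0, 0.0, 0.0, 0.0, 0.0, 0.0, 0.0, 0.0, 0.0, 0.0, 0.0, 0.0, 0.0, 0.0, 0.0, 0.0, 0.0, 0.0, 0.0, 0.0]]
(15, 30) ('side', 'top') [ 0.5026 -0.2375  1.1797 -0.5904 -0.9219  0.7979  0.0963] 67.6 78.0 [102, 156]
(15, 30) ('top',) [ 0.5014 -0.2375  1.1563  0.6747 -0.5195] 66.2 68.4 [156]
(15, 30) ('side',) [ 0.5    -0.2341  1.2225  0.943  -0.2865] 70.0 8.6 [102]
(25, 70) ('side', 'top') [ 0.5008 -0.2372  1.2901  0.1167 -0.7808  0.9936 -0.7057] 73.9 47.4 [73, 74]
(25, 70) ('top',) [ 0.5018 -0.2411  1.1764 -0.9602 -0.4439] 67.4 19.1 [74]
(25, 70) ('side',) [ 0.5011 -0.2316  1.3255  0.3767  0.3405] 75.9 24.9 [73]
(40, 80) ('side', 'top') [ 0.5015 -0.238   1.3853 -0.4359 -0.1909  0.8545 -0.5459] 79.4 71.2 [54, 61]
(40, 80) ('top',) [ 0.5048 -0.2405  1.1546 -0.5533  0.762 ] 66.2 31.4 [61]
(40, 80) ('side',) [ 0.5024 -0.2314  1.3797 -0.549   0.0067] 79.1 37.3 [54]
stub [ 0.5707  0.1522  1.8247 -0.8561 -0.8326 -0.4124  0.5622] 104.6 42.675
```

arm_command(
  steps=[
    [0, 0, 0, 1, 60],
    [0, 0, 0, 1, 60],
    [0, 0, 0, 1, 60],
    [0, 0, 0, 1, 60],
    [0, 0, 0, 1, 60],
  ],
)

```text
clock: 4.2
tool_pos: [0.1926, 0.5682, 0.2313]
orientation: [[-0.514, 0.858, -0.0], [0.858, 0.514, -0.0], [-0.0, -0.0, -1.0]]
ft_force: [-0.0, -0.8, -0.6]
opening: 0.06
grasp_force: 0.0
```

arm_command(
  steps=[
    [0, 0, 0, 1, 40],
    [0, 0, 0, 1, 40],
    [0, 0, 0, 1, 40],
    [0, 0, 0, 1, 40],
    [0, 0, 0, 1, 40],
  ],
)

```text
clock: 4.7
tool_pos: [0.1926, 0.5682, 0.2313]
orientation: [[0.157, 0.988, -0.0], [0.988, -0.157, -0.0], [-0.0, -0.0, -1.0]]
ft_force: [0.6, 0.2, -0.4]
opening: 0.04
grasp_force: 0.0
```

arm_command(
  steps=[
    [0, 0, 0, 1, 40],
    [0, 0, 0, 0.6, 40],
    [-0.5, 0.5, 0, 0, 40],
    [-0.9, 1, 0, 0, 40],
    [-0.9, 1, 0, 0, 40],
  ],
)

```text
clock: 5.2
tool_pos: [0.23, 0.4902, 0.2311]
orientation: [[0.364, 0.931, 0.0], [0.931, -0.364, -0.001], [-0.001, 0.0, -1.0]]
ft_force: [0.6, -0.7, -0.4]
opening: 0.04
grasp_force: 0.0
```

arm_command(
  steps=[
    [-0.9, 1, 0, 0, 40],
    [-0.9, 1, 0, 0, 40],
    [-0.9, 1, 0, 0, 40],
    [-0.9, 1, 0, 0, 40],
    [-0.9, 1, 0, 0, 40],
  ],
)

```text
clock: 5.7
tool_pos: [0.3049, 0.3391, 0.2313]
orientation: [[0.365, 0.931, 0.0], [0.931, -0.365, -0.0], [-0.0, 0.0, -1.0]]
ft_force: [-0.1, -0.7, -1.3]
opening: 0.0401
grasp_force: 0.0
```

arm_command(
  steps=[
    [-0.9, 1, 0, 0, 40],
    [-0.9, 1, 0, 0, 40],
    [-0.9, 1, 0, 0, 40],
    [-0.9, 1, 0, 0, 40],
    [-0.9, 1, 0, 0, 40],
  ],
)

```text
clock: 6.2
tool_pos: [0.3796, 0.1887, 0.2314]
orientation: [[0.365, 0.931, 0.0], [0.931, -0.365, -0.0], [-0.0, 0.0, -1.0]]
ft_force: [1.2, 0.1, -0.1]
opening: 0.0399
grasp_force: 0.0
```

arm_command(
  steps=[
    [-0.9, 0.8, 0, 0, 40],
    [-0.9, 0.8, 0, 0, 40],
    [-0.9, 0.8, 0, 0, 40],
    [-0.9, 0.8, 0, 0, 40],
    [-0.9, 0.8, 0, 0, 40],
  ],
)

```text
clock: 6.7
tool_pos: [0.4309, 0.0476, 0.2314]
orientation: [[0.365, 0.931, 0.0], [0.931, -0.365, -0.0], [-0.0, 0.0, -1.0]]
ft_force: [1.1, -0.9, 0.3]
opening: 0.0397
grasp_force: 0.0
```

arm_command(
  steps=[
    [-1, 0.7, 0.2, 0, 40],
    [-1, 0.7, 0.2, 0, 40],
    [-1, 0.7, 0.2, 0, 40],
    [-1, 0.7, 0.2, 0, 40],
    [-1, 0.7, 0.2, 0, 40],
  ],
)

```text
clock: 7.2
tool_pos: [0.4661, -0.1006, 0.2062]
orientation: [[0.365, 0.931, -0.0], [0.931, -0.365, -0.0], [-0.0, -0.0, -1.0]]
ft_force: [0.5, 0.2, 0.3]
opening: 0.0402
grasp_force: 0.0
```

arm_command(
  steps=[
    [-1, 0.7, 0.2, 0, 40],
    [-1, 0.6, 0.2, 0, 40],
    [-1, 0, 0.2, 0, 40],
    [-1, 0, 0.2, 0, 40],
    [-0.6, 0, 0.2, 0, 40],
  ],
)

```text
clock: 7.7
tool_pos: [0.4536, -0.2196, 0.1811]
orientation: [[0.367, 0.93, -0.0], [0.93, -0.367, -0.001], [-0.001, -0.0, -1.0]]
ft_force: [0.8, 0.1, 0.5]
opening: 0.0404
grasp_force: 0.0
```

Run:
```python
from h import *
s=r.state(); print(s["tool_pos"],s["joint_positions"],s["ft_force"])
for c in("side","top"):
    r.get_image(c); show(r.place_of,"key",c); show(r.place_of,"clamp",c)
save("side","s1")
a=cv2.imread("pics/s1.png")[180:340,230:410]; cv2.imwrite("pics/s1c.png",cv2.resize(a,None,fx=3.6,fy=3.6,interpolation=cv2.INTER_CUBIC))
```

```text
[ 0.45362997 -0.21958466  0.18114779] [-3.36576279e+01  1.58743659e+01  1.01748065e+02 -4.50261436e-02
  6.23816396e+01 -1.21319637e+01] [0.81900703 0.05883034 0.45397513]
side call key 0.91 [ 0.3183 -0.3372  0.0923] [234. 322.]
side call key 0.85 [ 0.5626 -0.3719  0.0886] [363. 318.]
side call key 0.44 [ 0.5003 -0.2386  0.1027] [319. 276.]
side call clamp 0.93 [ 0.3516 -0.3719  0.0374] [255. 354.]
side call clamp 0.61 [ 0.47   -0.2488  0.0648] [306. 295.]
side call clamp 0.6 [ 0.5356 -0.406   0.0346] [353. 354.]
top call key 0.69 [ 0.3182 -0.3379  0.0912] [452. 353.]
top call clamp 0.95 [ 0.3474 -0.3716  0.0366] [462. 342.]
top call clamp 0.62 [ 0.531  -0.4065  0.0388] [479. 263.]
top call clamp 0.52 [ 0.4677 -0.2462  0.0595] [410. 283.]
```

View pics/s1c.png

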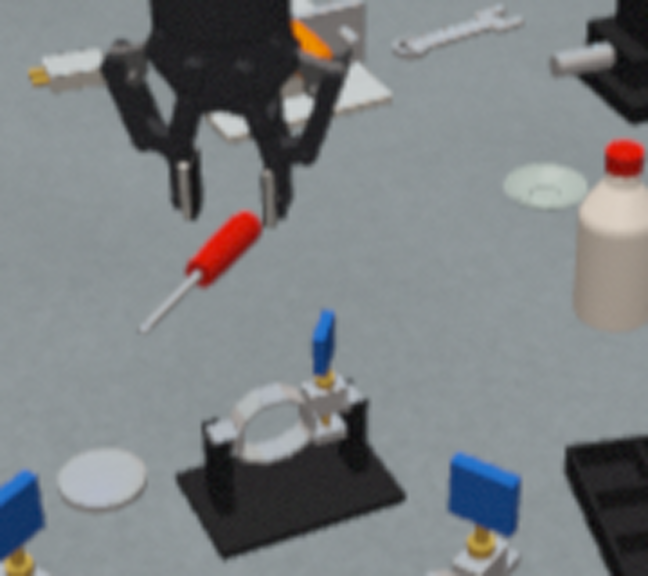

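Gripper is open above; stand clamp untouched at crop (270,430), key at crop (323,345). Moving above the key, then down.

arm_command(
  steps=[
    [0, 0.7, 0, 0, 40],
    [0, 0.7, 0, 0, 40],
    [0, 0.68, 0, 0, 40],
    [0, 0, 0.5, 0, 40],
    [0, 0, 0.5, 0, 40],
  ],
)

```text
clock: 8.55
tool_pos: [0.5032, -0.2361, 0.1555]
orientation: [[0.366, 0.931, -0.0], [0.931, -0.366, -0.0], [-0.0, -0.0, -1.0]]
ft_force: [0.1, 1.0, 0.8]
opening: 0.0401
grasp_force: 0.0
```

arm_command(
  steps=[
    [0, 0, 0.5, 0, 40],
    [0, 0, 0.2, 0, 40],
    [0, 0, 0, 0, 40],
    [0, 0, 0, 0, 40],
    [0, 0, 0, 0, 40],
  ],
)

```text
clock: 9.05
tool_pos: [0.5036, -0.2372, 0.1393]
orientation: [[0.367, 0.93, 0.001], [0.93, -0.367, -0.001], [-0.0, 0.001, -1.0]]
ft_force: [-0.7, -0.4, -1.0]
opening: 0.0401
grasp_force: 0.0
```

Run:
```python
from h import *
print(r.state()["tool_pos"])
a=save("side","s2");b=save("top","t2")
A=cv2.imread("pics/s2.png")[210:310,265:365];B=cv2.imread("pics/t2.png")[220:320,350:450]
cv2.imwrite("pics/s2c.png",np.hstack([cv2.resize(q,(400,400),interpolation=cv2.INTER_CUBIC) for q in(A,B)]))
```

```text
[ 0.50359317 -0.23720227  0.13931351]
```

View pics/s2c.png

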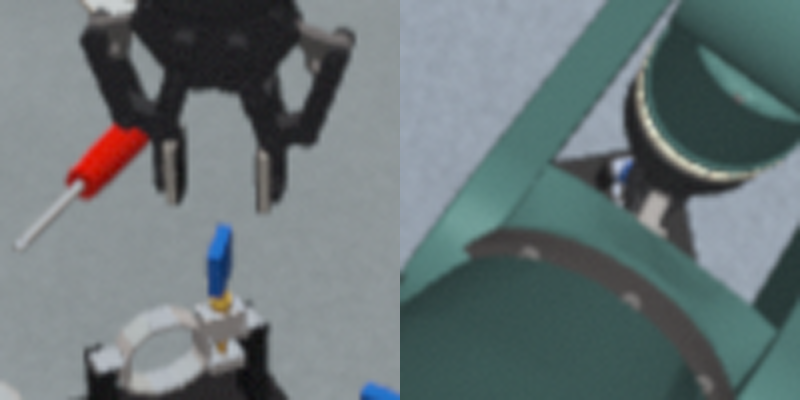

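The key (crop 220,260) stands centred between the fingers. Descending and closing.

arm_command(
  steps=[
    [-0.05, 0, 0.5, 0, 40],
    [0, 0, 0.5, 0, 40],
    [0, 0, 0.5, 0, 40],
    [0, 0, 0.4, 0, 40],
    [0, 0, 0.15, 0, 40],
  ],
)

```text
clock: 9.65
tool_pos: [0.5018, -0.2375, 0.0856]
orientation: [[0.367, 0.93, -0.003], [0.93, -0.367, 0.002], [0.0, -0.003, -1.0]]
ft_force: [0.2, 0.2, 0.8]
opening: 0.0402
grasp_force: 0.0
```

arm_command(
  steps=[
    [0, 0, 0, 0, 30],
    [0, 0, 0, 0, 22],
    [0, 0, 0, 0, 16],
    [0, 0, 0, 0, 12],
    [0, 0, 0, 0, 9],
  ],
  squeeze=40,
)

```text
clock: 10.15
tool_pos: [0.503, -0.2382, 0.088]
orientation: [[0.367, 0.93, 0.0], [0.93, -0.367, -0.0], [-0.0, 0.001, -1.0]]
ft_force: [-0.4, -0.1, 0.4]
opening: 0.0086
grasp_force: 0.1
```

arm_command(
  steps=[
    [0, 0, 0, 0, 6],
    [0, 0, 0, 0, 4],
    [0, 0, 0, 0, 4],
    [0, 0, 0, 0, 4],
    [0, 0, 0, 0, 4],
  ],
  squeeze=40,
)

```text
clock: 10.65
tool_pos: [0.503, -0.2382, 0.0879]
orientation: [[0.367, 0.93, 0.0], [0.93, -0.367, -0.0], [-0.0, 0.0, -1.0]]
ft_force: [-0.3, 0.3, 5.2]
opening: 0.0073
grasp_force: 40.4
```

Run:
```python
from h import *
s=r.state(); print({k:np.round(s[k],4) for k in("tool_pos","joint_positions","ft_force","torque","opening","grasp_force","orientation")})
```

```text
{'tool_pos': array([ 0.503 , -0.2382,  0.0879]), 'joint_positions': array([-3.244690e+01,  2.672250e+01,  1.005119e+02, -4.900000e-03,
        5.274980e+01, -1.091790e+01]), 'ft_force': array([-0.3389,  0.2695,  5.2446]), 'torque': array([ 0.1313,  0.2717, -0.0946]), 'opening': np.float64(0.0073), 'grasp_force': np.float64(40.3669), 'orientation': array([[ 3.669e-01,  9.303e-01,  2.000e-04],
       [ 9.303e-01, -3.669e-01, -2.000e-04],
       [-1.000e-04,  3.000e-04, -1.000e+00]])}
```

arm_command(
  steps=[
    [0, 0, 0, 0, 4],
    [0, 0, -0.2, 0, 4],
    [0, 0, -0.4, 0, 4],
    [0, 0, -0.4, 0, 4],
    [0, 0, -0.4, 0, 4],
  ],
  squeeze=60,
)

```text
clock: 11.15
tool_pos: [0.5031, -0.2383, 0.1236]
orientation: [[0.367, 0.93, 0.0], [0.93, -0.367, -0.0], [-0.0, 0.001, -1.0]]
ft_force: [-0.9, -0.6, -1.0]
opening: 0.0068
grasp_force: 61.5
```

arm_command(
  steps=[
    [0, 0, -0.4, 0, 4],
    [0, 0, -0.4, 0, 4],
    [0, 0, -0.2, 0, 4],
    [0, 0, 0, 0, 4],
    [0, 0, 0, 0, 4],
  ],
)

```text
clock: 11.65
tool_pos: [0.5028, -0.238, 0.1475]
orientation: [[0.367, 0.93, -0.0], [0.93, -0.367, -0.0], [-0.0, -0.0, -1.0]]
ft_force: [-0.4, 0.5, -2.0]
opening: 0.007
grasp_force: 61.5
```

Run:
```python
from h import *
s=r.state(); print({k:np.round(s[k],4) for k in("tool_pos","ft_force","torque","opening","grasp_force")})
r.get_image("side"); show(r.place_of,"clamp","side"); show(r.place_of,"outer_foot","side")
```

```text
{'tool_pos': array([ 0.5028, -0.238 ,  0.1475]), 'ft_force': array([-0.3589,  0.4602, -2.0033]), 'torque': array([-0.018 , -0.0355, -0.0585]), 'opening': np.float64(0.007), 'grasp_force': np.float64(61.4677)}
side call clamp 0.84 [ 0.5349 -0.4056  0.0335] [353. 354.]
side call clamp 0.71 [ 0.3496 -0.3699  0.0372] [254. 353.]
side call clamp 0.65 [ 0.4702 -0.2468  0.122 ] [305. 272.]
side call outer_foot 0.94 [ 0.3011 -0.3311  0.0275] [228. 346.]
side call outer_foot 0.87 [ 0.5182 -0.2332  0.1133] [327. 269.]
side call outer_foot 0.78 [ 0.5769 -0.3547  0.0312] [368. 334.]
```

arm_command(
  steps=[
    [0.3, 0, 0, 0, 4],
    [0.6, -0.1, 0, 0, 4],
    [0.9, -0.1, 0, 0, 4],
    [0.9, -0.1, 0, 0, 4],
    [0.9, -0.1, 0, 0, 4],
  ],
)

```text
clock: 12.3
tool_pos: [0.5267, -0.1486, 0.1474]
orientation: [[0.367, 0.93, -0.0], [0.93, -0.367, 0.001], [0.0, -0.001, -1.0]]
ft_force: [-0.4, 0.1, -0.9]
opening: 0.0067
grasp_force: 61.5
```

arm_command(
  steps=[
    [0.9, -0.1, 0, 0, 4],
    [0.9, -0.1, 0, 0, 4],
    [0.9, -0.1, 0, 0, 4],
    [0.9, -0.1, 0, 0, 4],
    [0.9, -0.1, 0, 0, 4],
  ],
)

```text
clock: 12.8
tool_pos: [0.5561, -0.0392, 0.1474]
orientation: [[0.366, 0.93, -0.001], [0.93, -0.366, 0.0], [0.0, -0.001, -1.0]]
ft_force: [0.1, 0.3, -0.5]
opening: 0.0074
grasp_force: 61.5
```

arm_command(
  steps=[
    [0.9, -0.1, 0, 0, 4],
    [0.9, -0.1, 0, 0, 4],
    [0.9, -0.1, 0, 0, 4],
    [0.9, -0.1, 0, 0, 4],
    [0.9, -0.1, 0, 0, 4],
  ],
)

```text
clock: 13.3
tool_pos: [0.5854, 0.0701, 0.1473]
orientation: [[0.366, 0.93, -0.001], [0.93, -0.366, 0.0], [-0.0, -0.001, -1.0]]
ft_force: [0.7, -0.7, -0.2]
opening: 0.0068
grasp_force: 61.5
```

arm_command(
  steps=[
    [0.9, 0, 0, 0, 4],
    [0.9, 0, 0, 0, 4],
    [0.6, 0, 0, 0, 4],
    [0.3, 0, 0, 0, 4],
    [0.1, 0, 0, 0, 4],
  ],
)

```text
clock: 13.8
tool_pos: [0.6114, 0.1338, 0.1473]
orientation: [[0.366, 0.931, -0.0], [0.931, -0.366, -0.0], [-0.0, -0.0, -1.0]]
ft_force: [0.9, -0.1, -0.9]
opening: 0.0071
grasp_force: 61.5
```

```bash
cat > m.py <<'E'
from fit import *
s=r.state(); print(s["clock"],{k:np.round(s[k],4) for k in("tool_pos","ft_force","torque","opening","grasp_force")})
T=np.array(s["tool_pos"])
for i in range(2):
  for c in("side","top"):
    r.get_image(c)
    for q in("clamp","outer_foot","key","stub_end","rest_pin"):
      for d in r.place_of(q,c):
        X=w(d["centre"],c)
        if X[1]>0: print(c,q,round(d["score"],2),X.round(4),"rel TCP",(X-T).round(4)); break
E
python3 m.py
python3 - <<'E'
from h import *
A=save("side","s3")[130:250,260:380];B=save("top","t3")[170:290,180:300]
cv2.imwrite("pics/s3c.png",np.hstack([cv2.resize(q,(400,400),interpolation=cv2.INTER_CUBIC) for q in(A,B)])[:,:,::-1])
E
```

```text
13.8 {'tool_pos': array([0.6114, 0.1338, 0.1473]), 'ft_force': array([ 0.8907, -0.0857, -0.8741]), 'torque': array([ 0.0552, -0.0321,  0.043 ]), 'opening': np.float64(0.0071), 'grasp_force': np.float64(61.4792)}
side clamp 0.87 [0.5821 0.127  0.1216] rel TCP [-0.0293 -0.0068 -0.0257]
side outer_foot 0.72 [0.6251 0.1389 0.1141] rel TCP [ 0.0137  0.0051 -0.0332]
side key 0.49 [0.6104 0.1329 0.1652] rel TCP [-0.001  -0.0009  0.0179]
side rest_pin 0.55 [0.6052 0.2061 0.065 ] rel TCP [-0.0062  0.0723 -0.0823]
top clamp 0.56 [0.5762 0.1218 0.1186] rel TCP [-0.0352 -0.0119 -0.0287]
side clamp 0.67 [0.5563 0.205  0.0789] rel TCP [-0.0551  0.0712 -0.0685]
side outer_foot 0.61 [0.6244 0.1381 0.1129] rel TCP [ 0.013   0.0043 -0.0344]
side key 0.43 [0.6084 0.1314 0.1628] rel TCP [-0.003  -0.0024  0.0155]
side stub_end 0.53 [0.5763 0.1252 0.1233] rel TCP [-0.0351 -0.0086 -0.024 ]
side rest_pin 0.7 [0.6033 0.2073 0.0671] rel TCP [-0.0081  0.0735 -0.0802]
top clamp 0.61 [0.5754 0.1278 0.1176] rel TCP [-0.036  -0.006  -0.0297]
```

View pics/s3c.png

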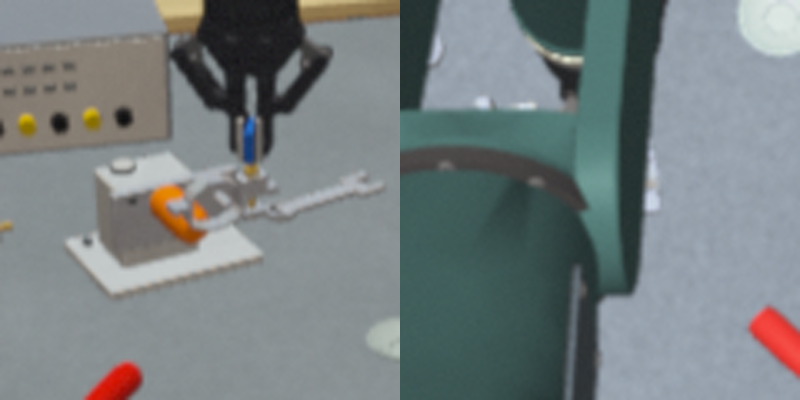

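Held level; in the side crop the clamp (235,195) stands in front of and above the orange stub (180,210). Lowering to stub height.

arm_command(
  steps=[
    [0, 0, 0.2, 0, 4],
    [0, 0, 0.4, 0, 4],
    [0, 0, 0.4, 0, 4],
    [0, 0, 0.4, 0, 4],
    [0, 0, 0.25, 0, 4],
  ],
)

```text
clock: 15.6
tool_pos: [0.6107, 0.1328, 0.1046]
orientation: [[0.367, 0.93, -0.002], [0.93, -0.367, -0.0], [-0.001, -0.002, -1.0]]
ft_force: [0.4, -1.0, -1.3]
opening: 0.007
grasp_force: 61.5
```

arm_command(
  steps=[
    [0, 0, 0, 0, 4],
    [0, 0, 0, 0, 4],
    [0, 0, 0, 0, 4],
    [0, 0, 0, 0, 4],
    [0, 0, 0, 0, 4],
  ],
)

```text
clock: 16.1
tool_pos: [0.6119, 0.1329, 0.1067]
orientation: [[0.367, 0.93, 0.001], [0.93, -0.367, -0.0], [0.0, 0.001, -1.0]]
ft_force: [0.9, -0.3, -1.1]
opening: 0.0071
grasp_force: 61.5
```

```bash
python3 m.py
python3 - <<'E'
from fit import *
im=save("side","s4"); A=cv2.resize(im[165:235,270:360],(800,622),interpolation=cv2.INTER_CUBIC)[:600].copy()
s=800/90
def draw(P,col):
    q=((pts(np.array(P),"side")-[269.5,164.5])*s).astype(int); cv2.polylines(A,[q.reshape(-1,1,2)],True,col,1)
th=np.radians(104.4); d=np.array([np.cos(th),np.sin(th),0]); n=np.array([-d[1],d[0],0]); z=np.array([0,0,1.])
ring=lambda C,R:[C+R*(np.cos(t)*n+np.sin(t)*z) for t in np.linspace(0,6.28,40)]
seat=np.array([.5545,.2095,.075]); draw(ring(seat-.045*d,.016),(0,255,0)); draw(ring(seat,.016),(0,255,255))
T=np.array(r.state()["tool_pos"]); O=T+[0,0,.060-.0879]+.035*n
print("O",O.round(4),"rel seat x,y,z",((O-seat)@d).round(4),((O-seat)@n).round(4),(O-seat)[2].round(4))
e=[]
for t in np.linspace(0,6.28,60):
    y,zz=.0205*np.cos(t),(.016 if np.sin(t)>0 else .0225)*np.sin(t); e.append(O-.008*d+y*n+zz*z)
draw(e,(255,0,0)); draw([O-.008*d+y*n+zz*z for y,zz in((-.044,-.004),(-.056,-.004))],(255,0,255))
cv2.imwrite("pics/s4c.png",A[:,:,::-1])
E
```

```text
16.1 {'tool_pos': array([0.6119, 0.1329, 0.1067]), 'ft_force': array([ 0.9335, -0.3422, -1.0878]), 'torque': array([ 0.0345, -0.0938,  0.0278]), 'opening': np.float64(0.0071), 'grasp_force': np.float64(61.4797)}
side clamp 0.81 [0.5802 0.1252 0.0778] rel TCP [-0.0316 -0.0077 -0.029 ]
side outer_foot 0.6 [0.6268 0.1381 0.0719] rel TCP [ 0.0149  0.0052 -0.0348]
side key 0.39 [0.6091 0.1343 0.1221] rel TCP [-0.0028  0.0014  0.0154]
side stub_end 0.63 [0.568  0.1525 0.072 ] rel TCP [-0.0439  0.0196 -0.0348]
side rest_pin 0.77 [0.6068 0.2099 0.0667] rel TCP [-0.0051  0.0771 -0.04  ]
top clamp 0.57 [0.5765 0.1223 0.0786] rel TCP [-0.0354 -0.0106 -0.0282]
top stub_end 0.24 [ 0.7189  0.0497 -0.0023] rel TCP [ 0.107  -0.0832 -0.1091]
side clamp 0.62 [0.5826 0.125  0.0792] rel TCP [-0.0293 -0.0078 -0.0275]
side outer_foot 0.85 [0.6288 0.1386 0.0755] rel TCP [ 0.017   0.0057 -0.0313]
side key 0.54 [0.6107 0.1342 0.1213] rel TCP [-0.0012  0.0013  0.0145]
side stub_end 0.81 [0.5687 0.1525 0.0738] rel TCP [-0.0432  0.0196 -0.0329]
side rest_pin 0.7 [0.6059 0.2042 0.0632] rel TCP [-0.0059  0.0713 -0.0436]
top clamp 0.53 [0.5754 0.1216 0.078 ] rel TCP [-0.0364 -0.0113 -0.0287]
O [0.5777 0.1242 0.0784] rel seat x,y,z -0.0884 -0.0012 0.0034
```

View pics/s4c.png

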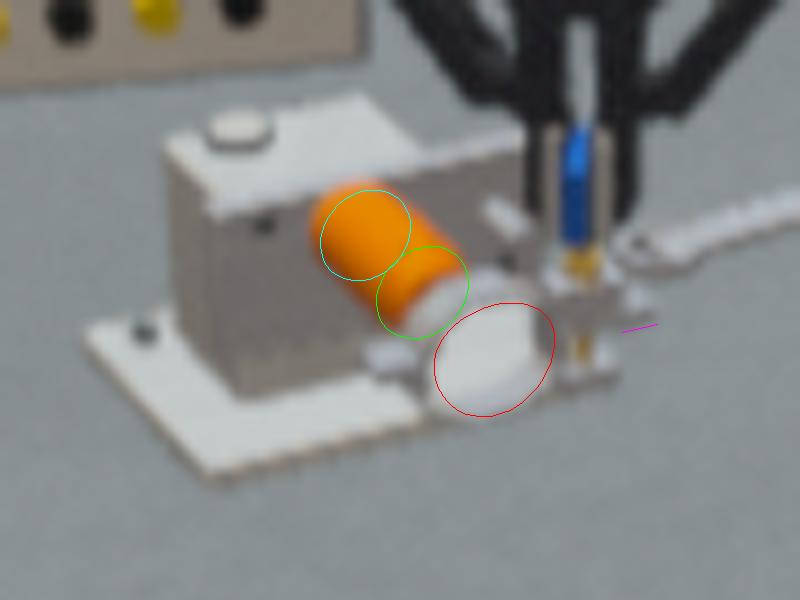

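The overlay matches: red opening around the clamp's (490,360), green/yellow rings on the stub, with stub about 1 mm left. I shift slightly and slide on, watching the force.

arm_command(
  steps=[
    [-0.04, -0.05, 0, 0, 4],
    [0.16, -0.12, 0, 0, 4],
    [0.32, -0.235, 0, 0, 4],
    [0.32, -0.235, 0, 0, 4],
    [0.16, -0.12, 0, 0, 4],
  ],
)

```text
clock: 17.85
tool_pos: [0.6019, 0.1627, 0.1063]
orientation: [[0.366, 0.931, -0.0], [0.931, -0.366, 0.0], [0.0, -0.0, -1.0]]
ft_force: [0.4, -0.1, -1.4]
opening: 0.007
grasp_force: 61.5
```

arm_command(
  steps=[
    [0.16, -0.12, 0, 0, 4],
    [0.16, -0.12, 0, 0, 4],
    [0.16, -0.12, 0, 0, 4],
    [0.16, -0.12, 0, 0, 4],
    [0, 0, 0, 0, 4],
  ],
)

```text
clock: 18.35
tool_pos: [0.5969, 0.1811, 0.1062]
orientation: [[0.366, 0.93, -0.0], [0.93, -0.366, 0.0], [0.0, -0.0, -1.0]]
ft_force: [-0.4, -0.1, -0.8]
opening: 0.007
grasp_force: 61.5
```

```bash
cat > o.py <<'E'
from fit import *
import sys
s0=r.state(); print(s0["clock"],{k:np.round(s0[k],4) for k in("tool_pos","ft_force","torque","opening","grasp_force")}, round(s0["joint_positions"][5],1))
im=save("side",sys.argv[1]); A=cv2.resize(im[165:235,270:360],(800,622),interpolation=cv2.INTER_CUBIC)[:600].copy()
cv2.imwrite(f"pics/{sys.argv[1]}c.png",A[:,:,::-1])
th=np.radians(104.5); d=np.array([np.cos(th),np.sin(th),0]); n=np.array([-d[1],d[0],0])
T=np.array(s0["tool_pos"]); O=T+[0,0,.060-.0879]+.035*n; seat=np.array([.5545,.2095,.075])
print("rel seat",((O-seat)@d).round(4),((O-seat)@n).round(4),(O-seat)[2].round(4), "force d,n,z",(np.array(s0["ft_force"])@np.c_[d,n,[0,0,1]]).round(1))
E
python3 o.py s5
```

```text
18.35 {'tool_pos': array([0.5969, 0.1811, 0.1062]), 'ft_force': array([-0.4274, -0.1437, -0.7748]), 'torque': array([-0.0182,  0.0241, -0.0384]), 'opening': np.float64(0.007), 'grasp_force': np.float64(61.4794)} 32.0
rel seat -0.0381 0.0011 0.0033 force d,n,z [-0.   0.4 -0.8]
```

View pics/s5c.png

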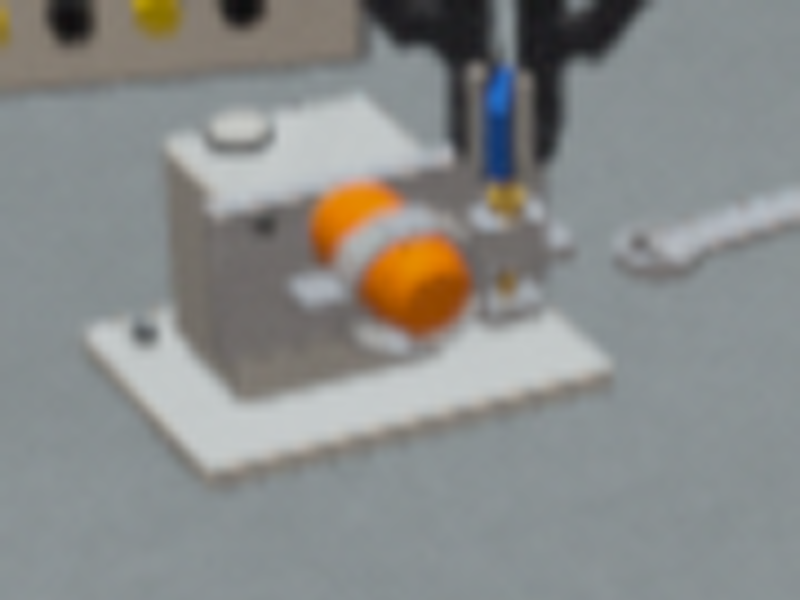

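The band is round the orange stub (400,270) with no contact force. Sliding on.

arm_command(
  steps=[
    [0.16, -0.12, 0, 0, 4],
    [0.19, -0.14, 0, 0, 4],
    [0.19, -0.14, 0, 0, 4],
    [0.19, -0.14, 0, 0, 4],
    [0.16, -0.12, 0, 0, 4],
  ],
)

```text
clock: 18.9
tool_pos: [0.5897, 0.2079, 0.1063]
orientation: [[0.367, 0.93, -0.0], [0.93, -0.367, -0.0], [-0.0, -0.0, -1.0]]
ft_force: [0.6, 1.0, -0.5]
opening: 0.0073
grasp_force: 61.5
```

arm_command(
  steps=[
    [0.06, -0.045, 0, 0, 4],
    [0.06, -0.045, 0, 0, 4],
    [0.03, -0.025, 0, 0, 4],
    [0, 0, 0, 0, 4],
    [0, 0, 0, 0, 4],
  ],
)

```text
clock: 19.4
tool_pos: [0.5886, 0.2116, 0.1063]
orientation: [[0.367, 0.93, -0.0], [0.93, -0.367, -0.0], [-0.0, 0.0, -1.0]]
ft_force: [-0.2, 0.1, -0.9]
opening: 0.0071
grasp_force: 61.5
```

```bash
python3 o.py s6
```

```text
19.4 {'tool_pos': array([0.5886, 0.2116, 0.1063]), 'ft_force': array([-0.2263,  0.1047, -0.8948]), 'torque': array([-0.0096,  0.0369, -0.0126]), 'opening': np.float64(0.0071), 'grasp_force': np.float64(61.4801)} 35.0
rel seat -0.0065 0.0014 0.0034 force d,n,z [ 0.2  0.2 -0.9]
```

Advance in 1.2 mm steps until contact.

arm_command(
  steps=[
    [0.04, -0.03, 0, 0, 4],
    [0.04, -0.03, 0, 0, 4],
    [0.04, -0.03, 0, 0, 4],
    [0, 0, 0, 0, 4],
    [0, 0, 0, 0, 4],
  ],
)

```text
clock: 19.95
tool_pos: [0.5875, 0.2155, 0.1063]
orientation: [[0.367, 0.93, -0.0], [0.93, -0.367, -0.0], [-0.0, -0.0, -1.0]]
ft_force: [-0.1, 0.9, -1.8]
opening: 0.0071
grasp_force: 61.5
```

arm_command(
  steps=[
    [0.03, -0.02, 0, 0, 4],
    [0, 0, 0, 0, 4],
    [0.03, -0.02, 0, 0, 4],
    [0, 0, 0, 0, 4],
    [0, 0, 0, 0, 4],
  ],
)

```text
clock: 20.45
tool_pos: [0.5872, 0.2172, 0.1063]
orientation: [[0.367, 0.93, -0.0], [0.93, -0.367, -0.0], [-0.0, -0.0, -1.0]]
ft_force: [0.0, 0.6, -0.4]
opening: 0.007
grasp_force: 61.5
```

```bash
python3 o.py s7
```

```text
20.45 {'tool_pos': array([0.5872, 0.2172, 0.1063]), 'ft_force': array([ 0.0448,  0.5554, -0.4337]), 'torque': array([ 0.0317, -0.0044, -0.0123]), 'opening': np.float64(0.007), 'grasp_force': np.float64(61.48)} 35.5
rel seat -0.0007 0.0014 0.0034 force d,n,z [ 0.5 -0.2 -0.4]
```

arm_command(
  steps=[
    [0.03, -0.02, 0, 0, 4],
    [0, 0, 0, 0, 4],
    [0.03, -0.02, 0, 0, 4],
    [0, 0, 0, 0, 4],
    [0, 0, 0, 0, 4],
  ],
)

```text
clock: 21.0
tool_pos: [0.5869, 0.2189, 0.1063]
orientation: [[0.367, 0.93, 0.0], [0.93, -0.367, -0.0], [-0.0, 0.0, -1.0]]
ft_force: [0.2, -0.9, -1.6]
opening: 0.0074
grasp_force: 61.4
```

```bash
python3 o.py s8
```

```text
21.0 {'tool_pos': array([0.5869, 0.2189, 0.1063]), 'ft_force': array([ 0.1677, -0.907 , -1.5672]), 'torque': array([-0.1812, -0.0646,  0.0817]), 'opening': np.float64(0.0074), 'grasp_force': np.float64(61.3928)} 35.7
rel seat 0.001 0.0013 0.0034 force d,n,z [-0.9  0.1 -1.6]
```

View pics/s8c.png

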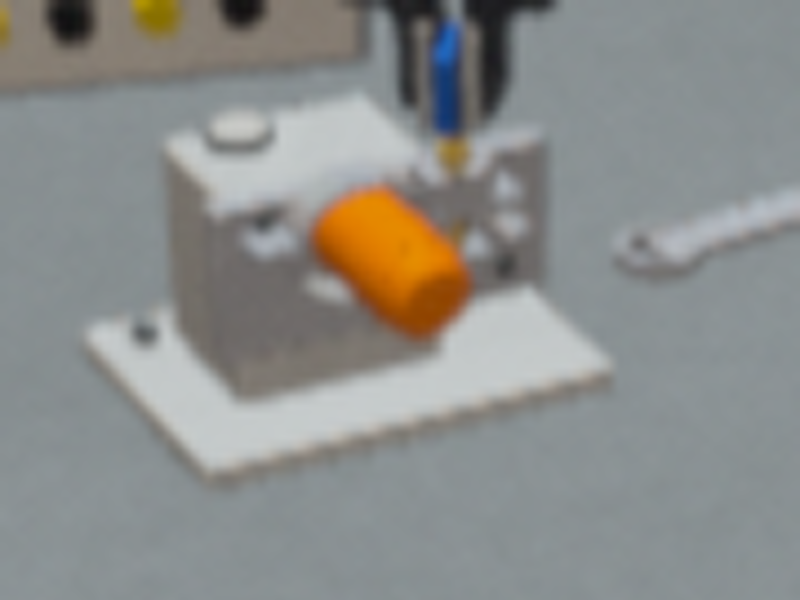

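Band is near the flange, foot over the pin (510,215). The moment shows contact just starting. One more small push, then lower.

arm_command(
  steps=[
    [0.03, -0.02, 0, 0, 4],
    [0, 0, 0, 0, 4],
    [0, 0, 0, 0, 4],
    [0, 0, 0.05, 0, 4],
    [0, 0, 0, 0, 4],
  ],
)

```text
clock: 21.55
tool_pos: [0.5869, 0.2196, 0.1051]
orientation: [[0.367, 0.93, 0.0], [0.93, -0.367, -0.0], [-0.0, 0.001, -1.0]]
ft_force: [1.5, -3.3, -0.6]
opening: 0.007
grasp_force: 61.5
```

```bash
python3 o.py s9
```

```text
21.55 {'tool_pos': array([0.5869, 0.2196, 0.1051]), 'ft_force': array([ 1.5359, -3.3423, -0.6302]), 'torque': array([-0.766 , -0.2282,  0.0503]), 'opening': np.float64(0.007), 'grasp_force': np.float64(61.5076)} 35.8
rel seat 0.0016 0.0011 0.0022 force d,n,z [-3.6 -0.7 -0.6]
```

arm_command(
  steps=[
    [0, 0, 0.04, 0, 4],
    [0, 0, 0, 0, 4],
    [0, 0, 0.02, 0, 4],
    [0, 0, 0, 0, 4],
    [0, 0, 0, 0, 4],
  ],
)

```text
clock: 22.1
tool_pos: [0.5869, 0.2196, 0.1036]
orientation: [[0.367, 0.93, 0.0], [0.93, -0.367, -0.0], [-0.0, 0.001, -1.0]]
ft_force: [2.3, -4.8, 0.8]
opening: 0.0072
grasp_force: 61.7
```

```bash
python3 o.py s10
```

```text
22.1 {'tool_pos': array([0.5869, 0.2196, 0.1036]), 'ft_force': array([ 2.3087, -4.8168,  0.8055]), 'torque': array([-0.9893, -0.3019,  0.1075]), 'opening': np.float64(0.0072), 'grasp_force': np.float64(61.6564)} 35.8
rel seat 0.0017 0.0011 0.0007 force d,n,z [-5.2 -1.   0.8]
```

arm_command(
  steps=[
    [0, 0, 0.02, 0, 4],
    [0, 0, 0, 0, 4],
    [0, 0, 0.02, 0, 4],
    [0, 0, 0, 0, 4],
    [0, 0, 0, 0, 4],
  ],
)

```text
clock: 22.65
tool_pos: [0.5869, 0.2197, 0.103]
orientation: [[0.367, 0.93, 0.001], [0.93, -0.367, -0.0], [-0.0, 0.001, -1.0]]
ft_force: [0.9, -4.5, 4.1]
opening: 0.0069
grasp_force: 62.2
```

```bash
python3 o.py s11
```

```text
22.65 {'tool_pos': array([0.5869, 0.2197, 0.103 ]), 'ft_force': array([ 0.949 , -4.4819,  4.0863]), 'torque': array([-0.9959, -0.1479,  0.0873]), 'opening': np.float64(0.0069), 'grasp_force': np.float64(62.1792)} 35.8
rel seat 0.0017 0.0011 0.0001 force d,n,z [-4.6  0.2  4.1]
```

Contact on the flange (−5 N) and on stub/pin (+4 N, z as predicted). Turning the key clockwise.

arm_command(
  steps=[
    [0, 0, 0, 0.5, 4],
    [0, 0, 0, 0.5, 4],
    [0, 0, 0, 0.5, 4],
    [0, 0, 0, 0.5, 4],
    [0, 0, 0, 0, 4],
  ],
)

```text
clock: 23.2
tool_pos: [0.5872, 0.2195, 0.103]
orientation: [[0.611, 0.792, 0.001], [0.792, -0.611, -0.001], [0.0, 0.001, -1.0]]
ft_force: [1.7, -5.9, 3.3]
opening: 0.007
grasp_force: 62.1
```

```bash
python3 o.py s12
```

```text
23.2 {'tool_pos': array([0.5872, 0.2195, 0.103 ]), 'ft_force': array([ 1.7471, -5.881 ,  3.2904]), 'torque': array([-1.1394, -0.1965, -0.0685]), 'opening': np.float64(0.007), 'grasp_force': np.float64(62.0761)} 51.9
rel seat 0.0015 0.0009 0.0001 force d,n,z [-6.1 -0.2  3.3]
```

arm_command(
  steps=[
    [0, 0, 0, 0.8, 4],
    [0, 0, 0, 0.8, 4],
    [0, 0, 0, 0.8, 4],
    [0, 0, 0, 0.8, 4],
    [0, 0, 0, 0.8, 4],
  ],
)

```text
clock: 23.75
tool_pos: [0.5875, 0.2191, 0.103]
orientation: [[0.938, 0.346, 0.002], [0.346, -0.938, -0.001], [0.001, 0.002, -1.0]]
ft_force: [3.0, -7.2, 3.5]
opening: 0.0069
grasp_force: 62.0
```

```bash
python3 o.py s13
```

```text
23.75 {'tool_pos': array([0.5875, 0.2191, 0.103 ]), 'ft_force': array([ 2.9695, -7.2028,  3.5169]), 'torque': array([-1.4859, -0.4321,  0.0582]), 'opening': np.float64(0.0069), 'grasp_force': np.float64(62.0034)} 84.0
rel seat 0.001 0.0006 0.0001 force d,n,z [-7.7 -1.1  3.5]
```

arm_command(
  steps=[
    [0, 0, 0, 0.8, 4],
    [0, 0, 0, 0.8, 4],
    [0, 0, 0, 0.8, 4],
    [0, 0, 0, 0.8, 4],
    [0, 0, 0, 0.8, 4],
  ],
)

```text
clock: 24.3
tool_pos: [0.5875, 0.2186, 0.1031]
orientation: [[0.979, -0.204, 0.002], [-0.204, -0.979, -0.002], [0.002, 0.002, -1.0]]
ft_force: [2.2, -10.3, 4.3]
opening: 0.0071
grasp_force: 62.1
```

```bash
python3 o.py s14
```

```text
24.3 {'tool_pos': array([0.5875, 0.2186, 0.1031]), 'ft_force': array([  2.1985, -10.3142,   4.3048]), 'torque': array([-1.7947, -0.3821,  0.1459]), 'opening': np.float64(0.0071), 'grasp_force': np.float64(62.1091)} 116.0
rel seat 0.0005 0.0007 0.0002 force d,n,z [-10.5   0.5   4.3]
```

arm_command(
  steps=[
    [0.01, 0.02, 0, 0.6, 4],
    [0, 0, 0, 1, 4],
    [0, 0, 0, 1, 4],
    [0, 0, 0, 1, 4],
    [0, 0, 0, 1, 4],
  ],
)

```text
clock: 24.85
tool_pos: [0.5872, 0.2179, 0.1031]
orientation: [[0.661, -0.75, 0.001], [-0.75, -0.661, -0.002], [0.002, 0.001, -1.0]]
ft_force: [0.5, -8.9, 5.8]
opening: 0.007
grasp_force: 62.4
```

```bash
python3 o.py s15; python3 -c "
from h import *
A=save('top','t15')[170:290,160:280]; cv2.imwrite('pics/t15c.png',cv2.resize(A,(480,480),interpolation=cv2.INTER_CUBIC)[:,:,::-1])"
```

```text
24.85 {'tool_pos': array([0.5872, 0.2179, 0.1031]), 'ft_force': array([ 0.4625, -8.9009,  5.7943]), 'torque': array([-1.8176, -0.1566,  0.0726]), 'opening': np.float64(0.007), 'grasp_force': np.float64(62.3679)} 152.8
rel seat -0.0 0.0012 0.0002 force d,n,z [-8.7  1.8  5.8]
```

arm_command(
  steps=[
    [0, 0, 0, 0, 9],
    [0, 0, 0, 0, 14],
    [0, 0, 0, 0, 25],
    [0, 0, 0, 0, 40],
    [0, 0, 0, 0, 50],
  ],
)

```text
clock: 25.45
tool_pos: [0.5866, 0.2197, 0.1024]
orientation: [[0.665, -0.747, -0.0], [-0.747, -0.665, 0.0], [-0.0, 0.0, -1.0]]
ft_force: [0.7, -0.4, -0.7]
opening: 0.0498
grasp_force: 0.0
```

```bash
python3 o.py s16
```

```text
25.45 {'tool_pos': array([0.5866, 0.2197, 0.1024]), 'ft_force': array([ 0.7152, -0.3764, -0.6531]), 'torque': array([-0.0072, -0.0286, -0.0025]), 'opening': np.float64(0.0498), 'grasp_force': np.float64(0.0)} 152.5
rel seat 0.0018 0.0014 -0.0005 force d,n,z [-0.5 -0.6 -0.7]
```

View pics/s16c.png

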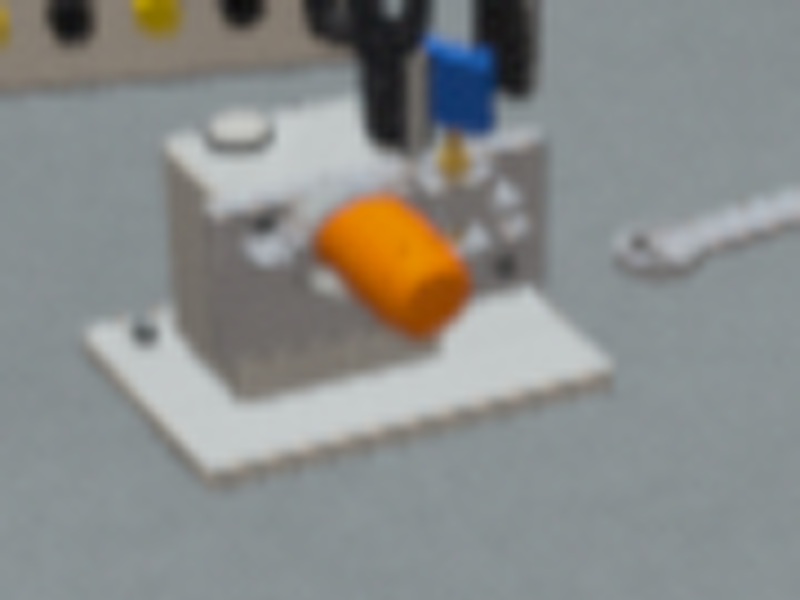

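The key is free and upright, turned about 117°. The clamp stays seated. Wrist back a half turn, then regrip.

arm_command(
  steps=[
    [0, 0, 0, -0.7, 50],
    [0, 0, 0, -1, 50],
    [0, 0, 0, -1, 50],
    [0, 0, 0, -1, 50],
    [0, 0, 0, -1, 50],
  ],
)

```text
clock: 26.0
tool_pos: [0.5867, 0.2194, 0.1025]
orientation: [[0.984, -0.18, -0.0], [-0.18, -0.984, 0.0], [-0.0, -0.0, -1.0]]
ft_force: [-1.0, -0.1, -0.3]
opening: 0.0498
grasp_force: 0.0
```

arm_command(
  steps=[
    [0, 0, 0, -1, 50],
    [0, 0, 0, -1, 50],
    [0, 0, 0, -1, 50],
    [0, 0, 0, -1, 50],
    [0, 0, 0, -1, 50],
  ],
)

```text
clock: 26.5
tool_pos: [0.5868, 0.2194, 0.1025]
orientation: [[0.869, 0.494, -0.0], [0.494, -0.869, 0.0], [-0.0, -0.0, -1.0]]
ft_force: [-0.2, -1.1, 0.5]
opening: 0.0501
grasp_force: 0.0
```

arm_command(
  steps=[
    [0, 0, 0, -1, 50],
    [0, 0, 0, -1, 50],
    [0, 0, 0, -1, 50],
    [0, 0, 0, -1, 50],
    [0, 0, 0, -1, 50],
  ],
)

```text
clock: 27.0
tool_pos: [0.5867, 0.2194, 0.1025]
orientation: [[0.348, 0.937, -0.0], [0.937, -0.348, 0.0], [-0.0, -0.0, -1.0]]
ft_force: [-0.8, 0.5, 0.7]
opening: 0.0502
grasp_force: 0.0
```

arm_command(
  steps=[
    [0, 0, 0, -1, 50],
    [0, 0, 0, -1, 50],
    [0, 0, 0, -1, 50],
    [0, 0, 0, -1, 50],
    [0, 0, 0, -1, 50],
  ],
)

```text
clock: 27.5
tool_pos: [0.5868, 0.2194, 0.1025]
orientation: [[-0.336, 0.942, -0.0], [0.942, 0.336, 0.0], [0.0, -0.0, -1.0]]
ft_force: [-0.1, -0.6, 1.0]
opening: 0.0499
grasp_force: 0.0
```

arm_command(
  steps=[
    [0, 0, 0, -1, 50],
    [0, 0, 0, -1, 50],
    [0, 0, 0, -0.8, 50],
    [-0.024, -0.028, 0, 0, 50],
    [0, 0, 0, 0, 40],
  ],
)

```text
clock: 28.0
tool_pos: [0.5866, 0.2183, 0.1025]
orientation: [[-0.663, 0.749, -0.0], [0.749, 0.663, -0.0], [0.0, -0.0, -1.0]]
ft_force: [-0.5, 0.1, -0.8]
opening: 0.0405
grasp_force: 0.0
```

```bash
python3 o.py s17; python3 -c "
from h import *
s=r.state(); print(np.round(s['orientation'],3))"
```

```text
28.0 {'tool_pos': array([0.5866, 0.2183, 0.1025]), 'ft_force': array([-0.4699,  0.127 , -0.7608]), 'torque': array([ 0.0379, -0.0561, -0.0175]), 'opening': np.float64(0.0405), 'grasp_force': np.float64(0.0)} -27.4
rel seat 0.0005 0.0017 -0.0004 force d,n,z [ 0.2  0.4 -0.8]
[[-0.663  0.749 -0.   ]
 [ 0.749  0.663 -0.   ]
 [ 0.    -0.    -1.   ]]
```

arm_command(
  steps=[
    [0, 0, 0, 0, 28],
    [0, 0, 0, 0, 20],
    [0, 0, 0, 0, 14],
    [0, 0, 0, 0, 9],
    [0, 0, 0, 0, 4],
  ],
  squeeze=60,
)

```text
clock: 28.55
tool_pos: [0.5867, 0.2183, 0.1026]
orientation: [[-0.665, 0.747, 0.0], [0.747, 0.665, -0.0], [-0.0, -0.0, -1.0]]
ft_force: [0.7, 0.4, 0.5]
opening: 0.0075
grasp_force: 58.6
```

arm_command(
  steps=[
    [0, 0, 0, 0, 4],
    [0, 0, 0, 0, 4],
    [0, 0, 0, 0.5, 4],
    [0, 0, 0, 0.5, 4],
    [0, 0, 0, 0, 4],
  ],
)

```text
clock: 29.05
tool_pos: [0.5867, 0.2184, 0.1026]
orientation: [[-0.554, 0.833, 0.0], [0.833, 0.554, -0.0], [-0.0, 0.0, -1.0]]
ft_force: [0.3, -1.1, 2.2]
opening: 0.0071
grasp_force: 58.7
```

```bash
python3 o.py s18
```

```text
29.05 {'tool_pos': array([0.5867, 0.2184, 0.1026]), 'ft_force': array([ 0.2946, -1.1457,  2.2162]), 'torque': array([-0.0952, -0.0364, -0.0617]), 'opening': np.float64(0.0071), 'grasp_force': np.float64(58.7232)} -19.5
rel seat 0.0005 0.0016 -0.0003 force d,n,z [-1.2  0.   2.2]
```

arm_command(
  steps=[
    [0.026, 0.01, 0, 0, 4],
    [0, 0, 0, 0.8, 4],
    [0, 0, 0, 0.8, 4],
    [0, 0, 0, 0.8, 4],
    [0, 0, 0, 0.6, 4],
  ],
)

```text
clock: 29.6
tool_pos: [0.5867, 0.2185, 0.1026]
orientation: [[-0.166, 0.986, 0.0], [0.986, 0.166, -0.001], [-0.001, 0.0, -1.0]]
ft_force: [0.8, -2.3, 1.4]
opening: 0.0073
grasp_force: 58.7
```

```bash
python3 o.py s19
```

```text
29.6 {'tool_pos': array([0.5867, 0.2185, 0.1026]), 'ft_force': array([ 0.7663, -2.3121,  1.3975]), 'torque': array([-0.4549, -0.045 ,  0.0985]), 'opening': np.float64(0.0073), 'grasp_force': np.float64(58.7368)} 4.7
rel seat 0.0007 0.0016 -0.0003 force d,n,z [-2.4 -0.2  1.4]
```

arm_command(
  steps=[
    [0, 0, 0, 0.6, 4],
    [0, 0, 0, 0.6, 4],
    [0, 0, 0, 0.6, 4],
    [0, 0, 0, 0.6, 4],
    [0, 0, 0, 0, 4],
  ],
)

```text
clock: 30.15
tool_pos: [0.5866, 0.2186, 0.1026]
orientation: [[0.164, 0.986, 0.0], [0.986, -0.164, -0.001], [-0.001, 0.0, -1.0]]
ft_force: [0.5, -3.6, 2.5]
opening: 0.0069
grasp_force: 58.7
```

```bash
python3 o.py s20
```

```text
30.15 {'tool_pos': array([0.5866, 0.2186, 0.1026]), 'ft_force': array([ 0.488 , -3.5887,  2.5417]), 'torque': array([-0.6838, -0.0944, -0.0239]), 'opening': np.float64(0.0069), 'grasp_force': np.float64(58.7487)} 23.6
rel seat 0.0008 0.0016 -0.0003 force d,n,z [-3.6  0.4  2.5]
```

arm_command(
  steps=[
    [0, 0, 0, 0.6, 4],
    [0, 0, 0, 0.6, 4],
    [0, 0, 0, 0.6, 4],
    [0, 0, 0, 0.6, 4],
    [0, 0, 0, 0.6, 4],
  ],
)

```text
clock: 30.7
tool_pos: [0.5866, 0.2186, 0.1026]
orientation: [[0.552, 0.834, 0.0], [0.834, -0.552, -0.001], [-0.001, 0.001, -1.0]]
ft_force: [0.4, -4.4, 0.7]
opening: 0.007
grasp_force: 58.8
```

arm_command(
  steps=[
    [0, 0, 0, 0.1, 4],
    [0, 0, 0, 0, 4],
    [0, 0, 0, 0, 4],
    [0, 0, 0, 0, 4],
    [0, 0, 0, 0, 4],
  ],
)

```text
clock: 31.2
tool_pos: [0.5866, 0.2186, 0.1026]
orientation: [[0.561, 0.828, 0.0], [0.828, -0.561, -0.001], [-0.001, 0.001, -1.0]]
ft_force: [0.3, -4.2, 2.5]
opening: 0.0074
grasp_force: 58.8
```

```bash
python3 o.py s21
```

```text
31.2 {'tool_pos': array([0.5866, 0.2186, 0.1026]), 'ft_force': array([ 0.3194, -4.2209,  2.5053]), 'torque': array([-0.9457, -0.1567, -0.0051]), 'opening': np.float64(0.0074), 'grasp_force': np.float64(58.7992)} 48.3
rel seat 0.0008 0.0016 -0.0003 force d,n,z [-4.2  0.7  2.5]
```

arm_command(
  steps=[
    [0, 0, 0, 0, 9],
    [0, 0, 0, 0, 14],
    [0, 0, 0, 0, 25],
    [0, 0, 0, 0, 40],
    [0, 0, 0, 0, 50],
  ],
)

```text
clock: 31.75
tool_pos: [0.5864, 0.2193, 0.1024]
orientation: [[0.564, 0.826, -0.0], [0.826, -0.564, 0.0], [0.0, -0.0, -1.0]]
ft_force: [0.7, 0.2, 0.2]
opening: 0.0498
grasp_force: 0.0
```

arm_command(
  steps=[
    [0, 0, -0.3, 0, 50],
    [0, 0, -0.6, 0, 50],
    [0, 0, -0.8, 0, 50],
    [0, 0, -0.8, 0, 50],
    [0, 0, -0.8, 0, 50],
  ],
)

```text
clock: 32.25
tool_pos: [0.5865, 0.2191, 0.1864]
orientation: [[0.564, 0.826, 0.0], [0.826, -0.564, 0.0], [0.0, 0.0, -1.0]]
ft_force: [0.1, 0.4, -0.3]
opening: 0.05
grasp_force: 0.0
```

arm_command(
  steps=[
    [0, 0, -0.8, 0, 50],
    [0, 0, -0.5, 0, 50],
    [0, 0, 0, 0, 50],
    [0, 0, 0, 0, 50],
    [0, 0, 0, 0, 50],
  ],
)

```text
clock: 32.75
tool_pos: [0.5857, 0.2189, 0.2163]
orientation: [[0.564, 0.826, -0.002], [0.826, -0.564, -0.001], [-0.002, -0.001, -1.0]]
ft_force: [-0.5, 0.1, -0.2]
opening: 0.0505
grasp_force: 0.0
```

```bash
python3 o.py s22
python3 - <<'E'
from fit import *
im=cv2.imread("pics/s22.png")[:,:,::-1]; ro=dict(side=(305,155,340,190))
bl=lambda a:np.clip((a[...,2]-a[...,0]-15)/30,0,1)
mk={"side":soft(im,ro["side"],bl)}
x,f=fit2(lambda v:box([v[0],v[1],.119,v[2]],.03,.008,.028),[(.578,.596),(.208,.228),(0,3.14)],mk,ro); print(x.round(4),np.degrees(x[2]),f,mk["side"].sum())
E
```

```text
32.75 {'tool_pos': array([0.5857, 0.2189, 0.2163]), 'ft_force': array([-0.4623,  0.1111, -0.1729]), 'torque': array([ 0.0138, -0.0024,  0.0056]), 'opening': np.float64(0.0505), 'grasp_force': np.float64(0.0)} 48.5
rel seat 0.0013 0.0025 0.1134 force d,n,z [ 0.2  0.4 -0.2]
[ 0.587   0.2252  1.0169 -0.1179  0.0627] 58.26687709277158 5.020833333333334 70.2
```

View pics/s22c.png

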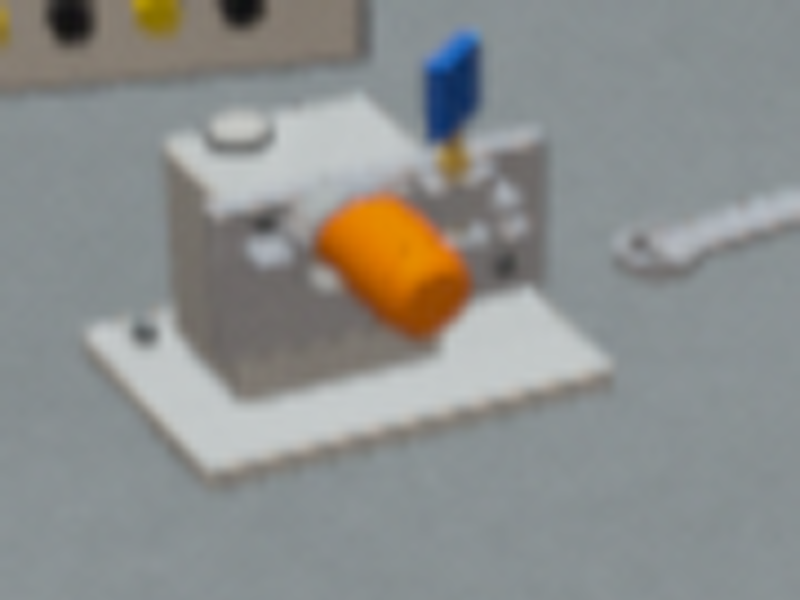

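The key is upright with its yaw at about 57°, so the screw is at about 3.95 rad. The band is against the flange, the foot is over the pin (510,205), and the gripper is clear.

```bash
python3 -c "
from workcell import r
print(r.hand_in())"
```

```text
the job is handed in; nothing more can be done
None
```

The smallest clamp is against the flange with its outer foot over the rest pin and the key upright. The key was then turned clockwise to an estimated 3.95 rad (snug is 3.6 to 4.4) and let go. The job is handed in at about 33 s; I only got confirmation that it was received, not a verdict.

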